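# Start the drying box for a painted boat hull

### The arm

A 7-joint arm with a two-finger parallel gripper is mounted at the origin on the work surface. World frame = base frame: x ahead of the robot, y to its left, z up, the work surface at z = 0. Lengths are in m, angles in rad, forces in N, time in s.
With the tool pointing down it reaches from about 0.425 to 0.825 m from the base axis. Payload 3.6 kg.
Tool frame: the origin (TCP) lies where the fingers leave the gripper's body, on its centre line; the fingertips stand 73 mm ahead of it and the grasp point (between the pads) lies 54 mm ahead of it; x points along the fingers, y is the direction in which the jaws open and shut, and the axes are right-handed (so a half turn about x gives the same grasp; the last joint's range is limited). The gripper opens to 85 mm and grips with 20 to 120 N. Pads are 22 mm wide; open, the fingers measure 114 mm over their backs; the gripper's body (76 mm by 85 mm) begins 54 mm behind the grasp point. The pads swing forward as they close: fully open they stand 13 mm farther back than shut.
Start: joints at [-1.157, 0.615, -0.013, 1.423, 0.008, 1.103, -0.04], TCP at [0.277, 0.588, 0.304] pointing down, gripper open.
Joint ranges: [-3.12, 3.12], [-0.3, 2.06], [-1.34, 1.32], [0.26, 2.42], [-1.36, 4.5], [0.01, 1.98], [-2.84, 2.84]. Speed limits (rad/s): [2.79, 2.79, 3.14, 3.14, 3.14, 3.14, 3.14].

### API

Orientations are given as a unit quaternion [x, y, z, w].
In Python, from station import arm, snapshot, camera_info, ticket gives the robot as it stands. Calls block until the motion is done:
- arm.movep(position, orientation): joint-space move of the TCP to a pose.
- arm.line_to(position, velocity=0.15, ori=None): straight line of the TCP; ori=None keeps the orientation; velocity is the mean speed in m/s.
- arm.move_j(angles): joint-space move.
- arm.move_gripper(opening, effort=None): opening from 0.0 (shut) to 1.0 (fully open); effort is the grip in N (None keeps the last); returns when the fingers have stopped.
- arm.pause(seconds).
- arm.ik(position, orientation): joint angles nearest the present ones, or None.
- snapshot(name): name is "scene" or "top" or "wrist"; returns the picture (400x640x3 uint8, blue, green, red); there is no depth.
- camera_info(name): a dict with "fx", "fy", "cx", "cy" (pixels), "R" (3x3) and "t" (3): a world point X has camera coordinates R X + t; the wrist camera has in their place "T_tool_cam" (4x4, takes a point from camera to tool coordinates, whose origin is the TCP and whose axes are the tool frame's). Camera axes: x right, y down, z forward; pixel columns grow to the right and rows downward; lengths in m; the calibration is good to about 2 mm. A picture is of the moment at which its call begins: read the wrist's pose just before it. camera_info takes no time and is no camera call.
A pose or a line that the arm cannot do raises arm.MotionError and nothing moves.
- ticket.finish_job(): hands the job in, once; it reports no verdict.
Readings, each from a call of its own:
- arm.read_time(): time.
- arm.read_joint_positions(): joint angles.
- arm.read_dq(): joint speeds.
- arm.read_effort(): joint torques, N m.
- arm.read_tool_pos(): TCP position.
- arm.read_eef_rot(): TCP orientation.
- arm.read_ft_force(): force on the tool from outside, world axes, zero at the start.
- arm.read_wrist_torque(): the same for the moment, N m.
- arm.read_opening(): opening from 0.0 (shut) to 1.0 (fully open).
Only numpy, scipy, OpenCV 4.12 (cv2) and the standard library are available. Lean on these libraries where they do the work, as an engineer would, in place of code of your own. Each camera call takes 0.05 s, during which the arm holds its last target.

### The job

Start the drying box with closed fingers, only pushing and pressing: push the tray with the painted hull fully home, switch the red rocker on by pressing its white-dotted end right down, press the blue key right down (it stays down), and then press the green start button right down for a moment and let it come up again. Keep to this order, leave the yellow and white keys unpressed, and do not move, tip or lift the paint bottle, the spool or the paint pot.

Things in the scene. Friction and masses are not known exactly. Their poses are not given: they have to be found in the camera images.
- dryer: light grey drying box, 220 mm deep (x), 320 wide (y), 100 high, fixed. Origin: middle of its lower front edge, on the table; x points level from the front into the box (away from the robot, up to 12 degrees askew), y left, z up. Its flat top is the control deck. Rocker and start button stand 95 mm behind the deck's front edge, 55 mm left and right of the middle; which is on which side changes
- tray_pad (a point): centre of the outer face of the black rubber push pad (90 wide, 50 mm high) on the blue tray front, 70 mm above the table. The front is 288 mm wide, 14 to 98 mm above the table; home, the pad's face is 16 mm before the box's front edge. Two steel pull knobs stick out 22 mm, 115 mm either side of the pad. Moves with the tray. A painted red-brown boat hull is fixed in the tray
- tray (a joint): how far the tray is out, m: 0 = fully home against its stop, starts 0.04 to 0.07. It slides along the box's x axis (home is towards +x of the box) and stays where it is left; friction about 3 N
- rocker_dot (a point): white dot on the near paddle of the red rocker, on its top surface, 18 mm from the pivot towards the box's front; moves with the rocker. The rocker is a shallow V of two paddles, each 27 mm long, 28 mm wide; pivot line along the box's y, 20 mm above the deck. Off: the dotted paddle slopes up 0.36 rad, the far one is level. On: the dotted paddle is level, the far one slopes up
- rocker (a joint): rocker angle, rad: 0 = off, 0.36 = fully on. Pressing the dotted end down turns it on (about 2 N at the dot); it stays where it is left. Black bezel 64 mm along x, 38 mm along y, 8 mm high
- key_blue_top (a point): centre of the top of the blue programme key (short programme): square cap 24 x 24 mm in a black 32 mm bezel on the deck. Unpressed, its top is 18 mm above the deck, 12 mm above the bezel. Moves with the key. The three keys stand in a row 32 mm behind the deck's front edge, 55 mm apart, in an order that changes
- key_blue (a joint): how far the blue key is pressed, m: 0 = up, 0.008 = fully down. Latching key without return spring: it takes about 2.5 N to push and stays where it is left
- key_yellow_top (a point): centre of the top of the yellow programme key (long programme): square cap 24 x 24 mm in a black 32 mm bezel on the deck. Unpressed, its top is 18 mm above the deck, 12 mm above the bezel. Moves with the key. The three keys stand in a row 32 mm behind the deck's front edge, 55 mm apart, in an order that changes
- key_yellow (a joint): how far the yellow key is pressed, m: 0 = up, 0.008 = fully down. Latching key without return spring: it takes about 2.5 N to push and stays where it is left
- key_white_top (a point): centre of the top of the white programme key (cold air): square cap 24 x 24 mm in a black 32 mm bezel on the deck. Unpressed, its top is 18 mm above the deck, 12 mm above the bezel. Moves with the key. The three keys stand in a row 32 mm behind the deck's front edge, 55 mm apart, in an order that changes
- key_white (a joint): how far the white key is pressed, m: 0 = up, 0.008 = fully down. Latching key without return spring: it takes about 2.5 N to push and stays where it is left
- start_top (a point): centre of the top of the round green start button, 30 mm across, in a grey housing; unpressed its top is 22 mm above the deck. The point moves with the button
- start (a joint): how far the start button is pressed, m: 0 = up, 0.006 = fully down. It springs back; fully down takes 5 N
- paint_bottle: bystander: black paint bottle with a red cap, 38 mm across, 80 mm high, standing loose on the table beside the box. Origin: centre of its underside
- spool: bystander: wooden spool, 38 mm across, 50 mm high, standing loose on the table beside the box. Origin: centre of its underside
- paint_pot: bystander: white paint pot with an orange lid, 36 mm across, 40 mm high, standing loose on the rear of the deck. Origin: centre of its underside

How it is judged:
On the way, in this order (a step that is already met when the one before it is completed fails the run):
1. the tray is pushed home (value of joint tray below 0.004 m), for 0.1 s.
2. the rocker is switched on (value of joint rocker above 0.28 rad), for 0.1 s.
3. the blue key is pressed down (value of joint key_blue above 0.006 m), for 0.1 s.
4. the start button is pressed (value of joint start above 0.0042 m), for 0.05 s.
At the end, for the whole second after the job is handed in: the tray is within 4 mm of home, the rocker on (past 0.28 of 0.36 rad), the blue key down (over 6 of 8 mm), the yellow and white keys up (under 2.5 mm), the start button up again (under 1.5 mm), and the bottle, spool and pot at rest within 25 mm of where they stood (value of joint tray below 0.004 m and value of joint rocker above 0.28 rad and value of joint key_blue above 0.006 m and value of joint each of key_yellow, key_white below 0.0025 m and value of joint start below 0.0015 m and distance of each of paint_bottle, spool, paint_pot from where it was at the start of the episode below 0.025 m and linear speed of each of paint_bottle, spool, paint_pot below 0.02 m/s); the robot touches nothing.
It fails at once if the rocker is switched on before the tray is home (value of joint rocker above 0.12 rad and value of joint tray above 0.006 m).
It fails at once if the blue key is pressed before the rocker is on (value of joint key_blue above 0.003 m and value of joint rocker below 0.24 rad).
It fails at once if start is pressed before the blue key is down (value of joint start above 0.003 m and value of joint key_blue below 0.005 m).
It fails at once if the yellow or the white key is pressed (value of joint any of key_yellow, key_white above 0.0025 m).
It fails at once if the bottle, the spool or the pot is moved more than 25 mm, lifted or tipped (distance of any of paint_bottle, spool, paint_pot from where it was at the start of the episode above 0.025 m or angle between any of paint_bottle, spool, paint_pot's own z axis and vertical above 0.3 rad).
It also fails if it takes over 58 s, if anything falls off the work surface, if the arm or the gripper's body presses on something with over 40 N, if the wrist force passes 120 N, or if a joint passes its speed limit or range.

## Working session

There is one attempt and no reset: what is moved stays moved. The work goes in short steps, each a Python script; the robot and the scene stay as the last script left them, time stands still between calls to the robot, and variables do not carry over. Pictures are saved under pics/ and viewed, and the job is handed in when it is done.

```bash
mkdir -p pics; python3 - <<'E'
from station import *
import cv2
for n in ("scene","top"):
    cv2.imwrite(f"pics/{n}0.png",snapshot(n))
    c=camera_info(n); print(n,c)
print(arm.read_time(),arm.read_tool_pos(),arm.read_eef_rot())
E
```

```text
scene {'fx': 374.5597975158647, 'fy': 374.5597975158647, 'cx': 320.18448118826313, 'cy': 198.8027413042591, 'R': array([[ 0.33270552,  0.94298415,  0.00937757],
       [ 0.68441098, -0.2346103 , -0.69031849],
       [-0.64875932,  0.23609088, -0.72344485]]), 't': array([-0.23840746, -0.38929559,  1.40569538])}
top {'fx': 493.5719981893959, 'fy': 493.5719981893959, 'cx': 324.4411723844986, 'cy': 197.3078434885706, 'R': array([[-0.01633955, -0.99986445,  0.00202287],
       [-0.99236093,  0.01596944, -0.12233055],
       [ 0.12228167, -0.00400625, -0.99248735]]), 't': array([0.01523629, 0.6575646 , 1.05652675])}
0.1 [0.27652782 0.58764908 0.30282841] [ 0.15341768  0.69023804 -0.1550721   0.68991818]
```

View pics/scene0.png

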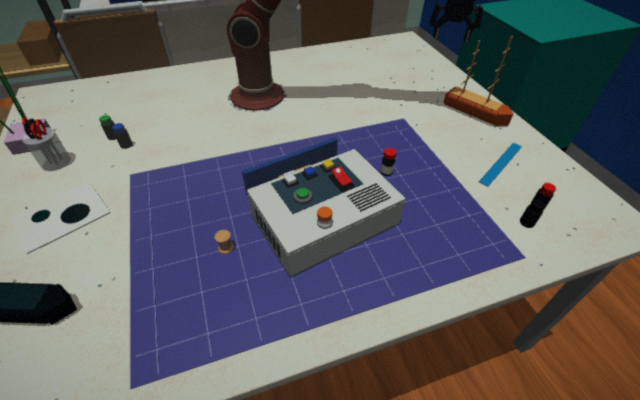

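View pics/top0.png

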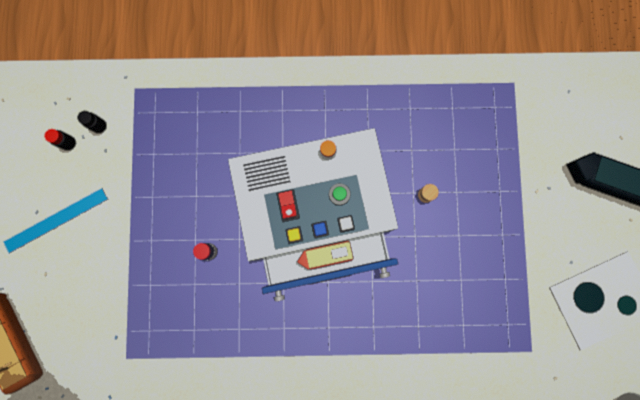

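The top picture shows the box askew. The rocker is on the left at about (288,205), start on the right at (340,194), and the keys run yellow, blue (320,229), white. I'll enlarge it to read them more closely.

```bash
python3 - <<'E'
import cv2
a=cv2.imread("pics/top0.png")[120:310,220:410]
cv2.imwrite("pics/top0c.png",cv2.resize(a,(760,760),interpolation=cv2.INTER_CUBIC)[:600])
cv2.imwrite("pics/top0d.png",cv2.resize(a,(760,760),interpolation=cv2.INTER_CUBIC)[300:])
E
```

```text
(no output)
```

View pics/top0c.png

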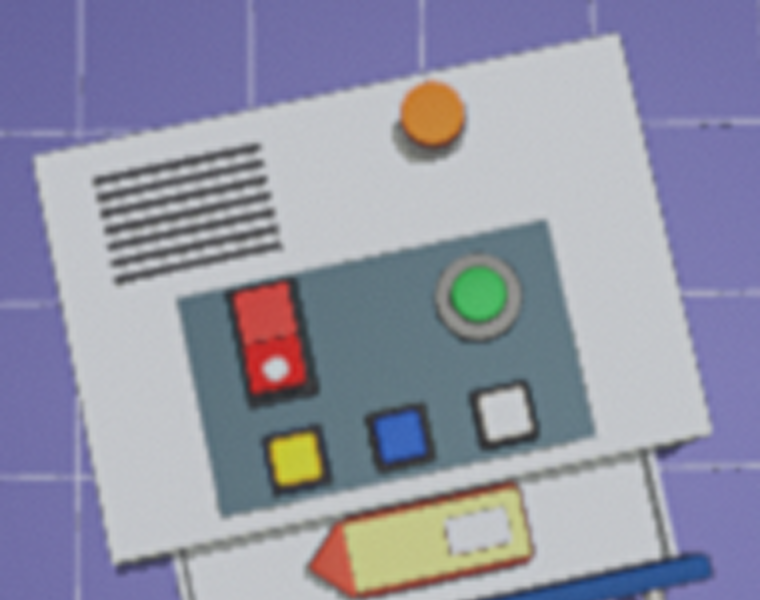

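View pics/top0d.png

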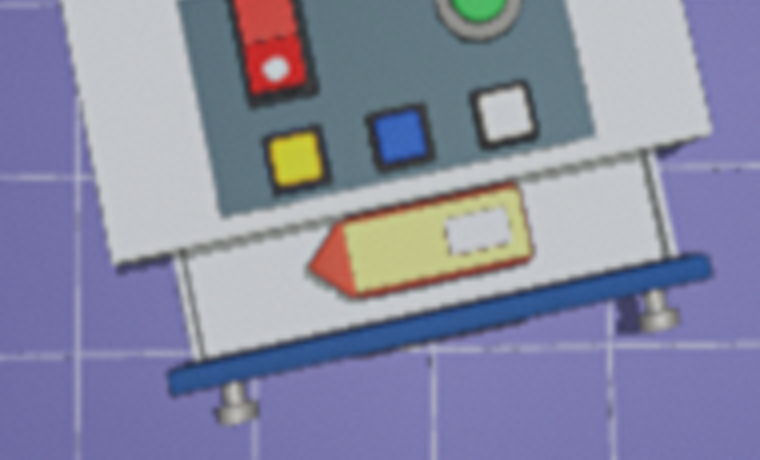

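```bash
cat > h.py <<'E'
from station import *
import numpy as np, cv2
def proj(n,P):
    c=camera_info(n); q=np.atleast_2d(P)@np.array(c["R"]).T+c["t"]
    return np.c_[c["fx"]*q[:,0]/q[:,2]+c["cx"],c["fy"]*q[:,1]/q[:,2]+c["cy"]]
def ray(n,uv,z):
    c=camera_info(n);R=np.array(c["R"]);o=-R.T@c["t"]
    d=R.T@np.array([(uv[0]-c["cx"])/c["fx"],(uv[1]-c["cy"])/c["fy"],1]);return o+d*(z-o[2])/d[2]
def W(b,p):
    p=np.atleast_2d(p);c,s=np.cos(b[2]),np.sin(b[2])
    return np.c_[b[0]+c*p[:,0]-s*p[:,1],b[1]+s*p[:,0]+c*p[:,1],p[:,2]]
E
python3 - <<'E'
from h import *
from scipy.optimize import least_squares
L=np.array([[.22,.16,.1],[.22,-.16,.1],[0,.16,.1],[0,-.16,.1],[.095,-.055,.122],[.032,.055,.118],[.032,0,.118],[.032,-.055,.118],[.0782,.055,.1263]])
C=np.array([[35,156],[620,34],[115,563],[711,432],[479,293],[297,458],[400,436],[504,413],[275,369]],float)
U=(C+.5)/4-.5+[220,120]
r=least_squares(lambda b:(proj("top",W(b,L))-U).ravel(),[.6,.0,0.2])
print(r.x,np.round(r.fun.reshape(-1,2),1).tolist())
b=r.x
# tray front top corners outer: crop full px ; right, left  z=.098
for cx,cy in [(711,575),(172,695),(440,628)]:
    p=ray("top",((cx+.5)/4-.5+220,(cy+.5)/4-.5+120),.098); d=p[:2]-b[:2];c,s=np.cos(b[2]),np.sin(b[2])
    print("tray front local",d@[c,s],d@[-s,c])
np.save("b.npy",b)
im=cv2.imread("pics/scene0.png")[110:290,200:440]
im=cv2.resize(im,None,fx=3.33,fy=3.33,interpolation=cv2.INTER_CUBIC)
for u,v in (proj("scene",W(b,L))-[200,110])*3.33: cv2.circle(im,(int(u),int(v)),3,(255,0,255),1)
cv2.imwrite("pics/ov.png",im[:600,:800])
print(proj("scene",W(b,L)).round(1).tolist())
for n,uv,z in [("bottle",(204,251),.08),("spool",(429,192),.05),("pot",(328,149),.14)]: print(n,ray("top",uv,z))
E
```

```text
[0.55231421 0.00912106 0.19563733] [[-0.8, -0.3], [0.1, -0.7], [-0.9, 0.2], [0.8, 0.4], [0.2, 0.1], [-0.3, 0.2], [0.2, -0.0], [0.4, 0.1], [0.3, 0.0]]
tray front local -0.07093210983480042 -0.14201985826789967
tray front local -0.07215657599059017 0.14268803304936026
tray front local -0.06789790890695523 0.0008969528099479466
[[404.9, 197.6], [286.7, 252.5], [353.7, 147.9], [245.8, 188.9], [301.7, 191.1], [327.4, 162.0], [308.8, 169.1], [289.4, 176.6], [337.2, 170.0]]
bottle [0.54269096 0.26094267 0.08      ]
spool [ 0.66462376 -0.22626481  0.05      ]
pot [ 0.74478749 -0.00392338  0.14      ]
```

View pics/ov.png

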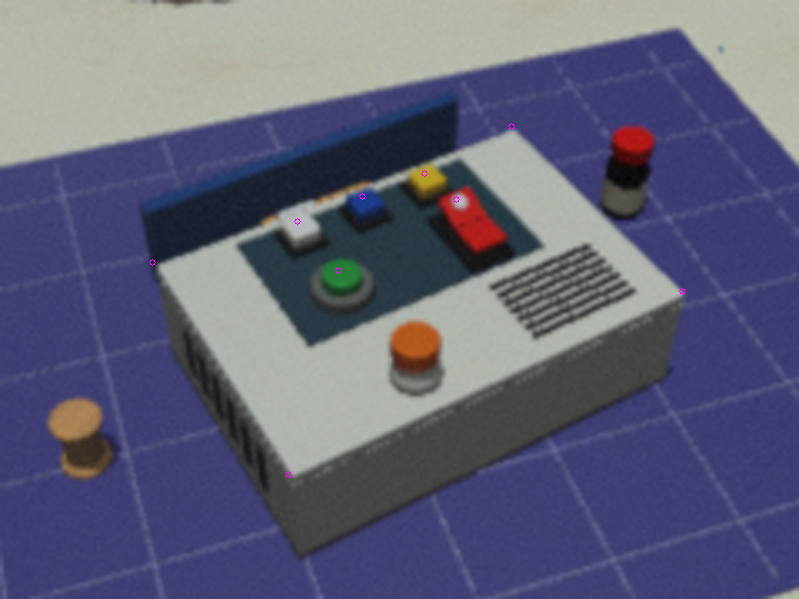

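The fit holds to under 1 px in the top view and about 1–1.5 px in the scene view. The pad face is near local x = -0.07, so the tray is about 5 cm out, as expected. Next I'll close the fingers and push the tray.

```bash
cat >> h.py <<'E'
from scipy.spatial.transform import Rotation as Ro
b=np.load("b.npy")
def ori(tilt=0.,flip=False):
    c,s=np.cos(b[2]),np.sin(b[2]); ex=np.array([c,s,0]);ey=np.array([-s,c,0]);ez=np.array([0,0,1.])
    x=-ez*np.cos(tilt)+ex*np.sin(tilt); y=-ey if flip else ey
    return Ro.from_matrix(np.c_[x,y,np.cross(x,y)]), x
def tcp(local,tilt=0.,flip=False):   # tip at local box point
    R,x=ori(tilt,flip); return W(b,local)[0]-0.073*x, R.as_quat()
def tip_local():
    x=Ro.from_quat(arm.read_eef_rot()).as_matrix()[:,0]; p=np.array(arm.read_tool_pos())+.073*x
    d=p[:2]-b[:2];c,s=np.cos(b[2]),np.sin(b[2]); return np.array([d@[c,s],d@[-s,c],p[2]])
E
python3 - <<'E'
from h import *
for f in (0,1):
  for t in (0,.3):
    p,q=tcp([-.12,0,.068],t,f); print(f,t,p.round(3),arm.ik(p,q))
E
```

```text
0 0 [ 0.435 -0.014  0.141] [ 0.07441169  0.56958596 -0.13197819  2.18975883  0.18667996  0.39236141
  1.55672999]
0 0.3 [ 0.413 -0.018  0.138] None
1 0 [ 0.435 -0.014  0.141] [-0.28962417  0.59980951  0.39846322  2.20053971 -0.54570182  0.43564173
 -0.82711758]
1 0.3 [ 0.413 -0.018  0.138] None
```

```bash
python3 - <<'E'
from h import *
arm.move_gripper(0.0)
p,q=tcp([-.115,0,.26]); arm.movep(p,q)
print(arm.read_time(),arm.read_opening(),tip_local())
p,q=tcp([-.115,0,.066]); arm.line_to(p,0.15)
print(arm.read_time(),tip_local(),arm.read_ft_force())
cv2.imwrite("pics/s1.png",snapshot("scene"));cv2.imwrite("pics/t1.png",snapshot("top"))
x=-.095
while x<0.0:
    p,q=tcp([x,0,.066]); arm.line_to(p,0.06)
    f=np.array(arm.read_ft_force()); l=tip_local(); fx=f[:2]@[np.cos(b[2]),np.sin(b[2])]
    print(round(x,3),l.round(4),f.round(1),round(fx,1))
    if fx<-12: break
    x+=.01 if x<-.045 else .002
print(arm.read_time())
cv2.imwrite("pics/s2.png",snapshot("scene"));cv2.imwrite("pics/t2.png",snapshot("top"))
E
```

```text
3.0917 -0.00017536638146569227 [-0.1145391   0.00075069  0.26000127]
4.5333 [-1.14466160e-01 -7.95930907e-05  6.65685365e-02] [ 0.6382568  -0.58499166  1.05248004]
-0.095 [-0.0948  0.0001  0.0659] [ 1.  -0.1 -0.5] 0.9
-0.085 [-0.0845 -0.      0.0659] [ 0.3 -0.1  0.3] 0.3
-0.075 [-0.0748  0.      0.0659] [-0.2  0.3 -0.2] -0.2
-0.065 [-0.0644  0.      0.066 ] [-0.7 -1.1 -0.2] -0.9
-0.055 [-0.0542  0.      0.0661] [-1.3  0.1 -0.5] -1.2
-0.045 [-0.0442  0.      0.0661] [-0.2 -0.3 -0.2] -0.2
-0.035 [-0.0342 -0.      0.0661] [ 0.2  0.9 -1.1] 0.4
-0.033 [-0.0333 -0.      0.066 ] [-2.9 -0.6  1.1] -2.9
-0.031 [-0.0311 -0.      0.066 ] [-3.3 -1.   1.2] -3.4
-0.029 [-0.0288 -0.      0.066 ] [-2.3 -0.6  0.8] -2.4
-0.027 [-0.0273 -0.      0.0659] [-3.6 -0.6  1.1] -3.7
-0.025 [-0.0273  0.      0.0658] [-6.2 -1.4  3.8] -6.4
-0.023 [-0.0273  0.      0.0657] [-9.1 -1.6  6.6] -9.3
-0.021 [-0.0274  0.      0.0655] [-11.7  -1.7   8.4] -11.8
-0.019 [-0.0274  0.0001  0.0653] [-14.7  -2.6  11.3] -14.9
9.0167
```

The tool stopped hard at local x = -0.0274. That fits the home face at -16 mm plus the 11 mm half-finger. I'll back off and look.

```bash
python3 - <<'E'
from h import *
p,q=tcp([-.08,0,.066]); arm.line_to(p,0.12)
p,q=tcp([-.08,0,.18]); arm.line_to(p,0.15)
a=snapshot("top")[120:310,200:430]
cv2.imwrite("pics/t3.png",cv2.resize(a,None,fx=3,fy=3,interpolation=cv2.INTER_CUBIC))
a=snapshot("scene")[100:290,200:440]
cv2.imwrite("pics/s3.png",cv2.resize(a,None,fx=3,fy=3,interpolation=cv2.INTER_CUBIC))
print(arm.read_time(),arm.read_ft_force())
E
```

```text
10.7833 [-0.10398671 -0.54386063  0.29138733]
```

View pics/t3.png

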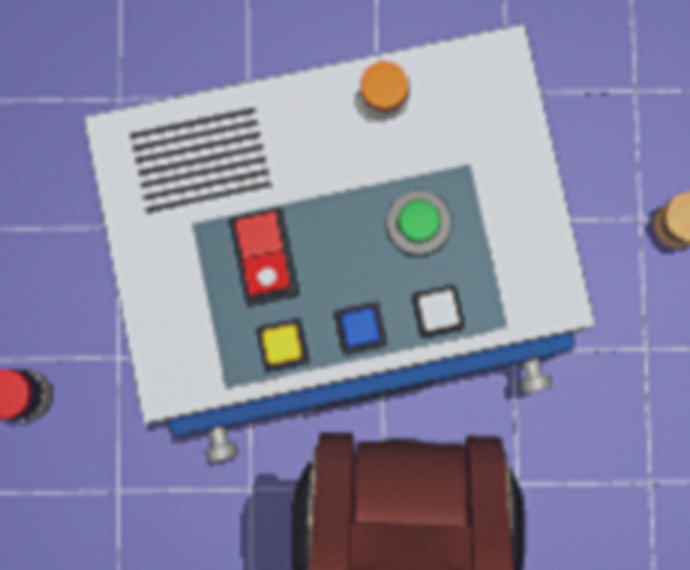

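View pics/s3.png

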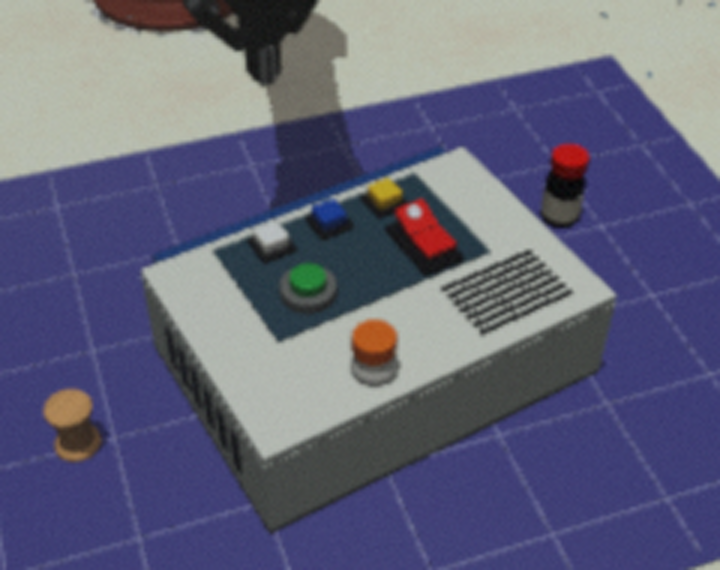

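The tray is home and the bystanders haven't moved. Now the rocker.

```bash
cat >> h.py <<'E'
def press(x,y,z0,zmin,fstop,step=.0015):
    p,q=tcp([x,y,.18]); arm.line_to(p,0.15,ori=q)
    p,q=tcp([x,y,z0]); arm.line_to(p,0.1)
    f0=arm.read_ft_force()[2]; z=z0
    while z>zmin:
        z-=step; p,q=tcp([x,y,z]); arm.line_to(p,0.03)
        f=arm.read_ft_force(); print(round(z,4),tip_local().round(4),np.round(f,1))
        if f[2]-f0>fstop: break
    arm.pause(.2)
    print("held",tip_local().round(4),np.round(arm.read_ft_force(),1))
    p,q=tcp([x,y,.18]); arm.line_to(p,0.12)
    print(arm.read_time())
def look(k):
    a=snapshot("top")[120:310,200:430]
    cv2.imwrite(f"pics/t{k}.png",cv2.resize(a,None,fx=3,fy=3,interpolation=cv2.INTER_CUBIC))
    a=snapshot("scene")[100:290,200:440]
    cv2.imwrite(f"pics/s{k}.png",cv2.resize(a,None,fx=3,fy=3,interpolation=cv2.INTER_CUBIC))
E
python3 - <<'E'
from h import *
press(.075,.055,.134,.110,10)
p,q=tcp([-.09,0,.2]); arm.line_to(p,0.2)
look(4); print(arm.read_time())
E
```

```text
0.1325 [0.0753 0.055  0.1331] [ 0.1  0.9 -0.4]
0.131 [0.075 0.055 0.131] [-0.3  0.5  0.5]
0.1295 [0.075  0.055  0.1294] [-0.2  0.9 -0.3]
0.128 [0.0749 0.055  0.1279] [ 0.2 -0.4  1.3]
0.1265 [0.0749 0.055  0.1264] [ 0.6 -0.5  0.9]
0.125 [0.075  0.055  0.1248] [-0.4 -0.3  0.9]
0.1235 [0.0751 0.055  0.1234] [-0.8  0.5 -0.6]
0.122 [0.0751 0.055  0.1219] [ 0.2 -0.4  0.2]
0.1205 [0.0751 0.055  0.1204] [0.6 0.  0.5]
0.119 [0.0751 0.055  0.1198] [-1.4 -0.5  5. ]
0.1175 [0.0752 0.055  0.1196] [-3.3 -0.9 12.1]
held [0.0752 0.055  0.1196] [-4.1 -0.4 12.2]
16.2667
17.3917
```

View pics/s4.png

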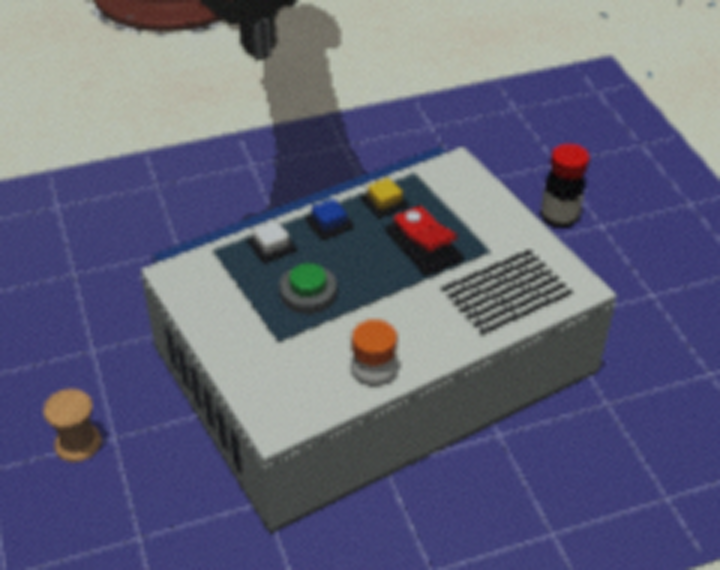

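View pics/t4.png

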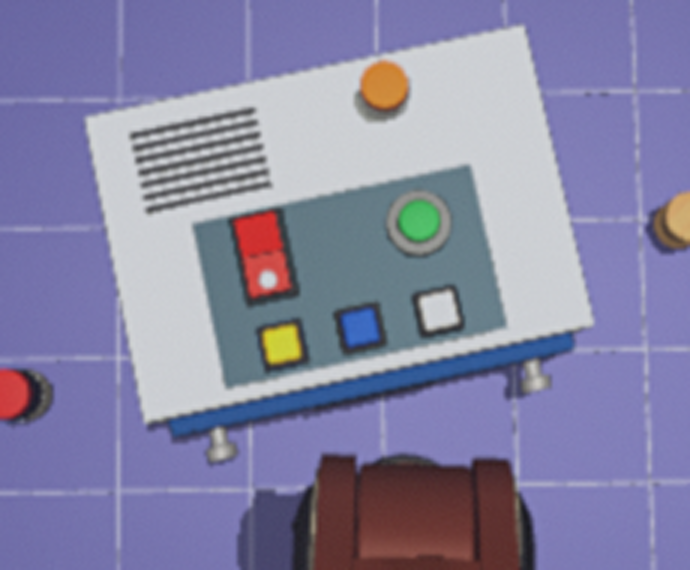

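The rocker is on: the shading of the two paddles swapped, and the tool stopped hard at z = 0.1196, where a level paddle should be (0.120). Next is the blue key, which should bottom out at z = 0.110.

```bash
python3 - <<'E'
from h import *
press(.032,0,.122,.104,11)
p,q=tcp([-.09,0,.2]); arm.line_to(p,0.2)
look(5); print(arm.read_time())
E
```

```text
0.1205 [ 3.23e-02 -1.00e-04  1.21e-01] [ 0.  -1.   0.8]
0.119 [0.032 0.    0.119] [ 0.6 -0.1  0.2]
0.1175 [ 0.0321 -0.      0.1175] [1.1 0.  1. ]
0.116 [ 0.0321 -0.      0.116 ] [-0.7  0.4  1.4]
0.1145 [ 0.0321 -0.      0.1144] [0.1 0.1 0.5]
0.113 [ 0.032  -0.      0.1129] [-0.   0.5  1.1]
0.1115 [ 0.0321 -0.      0.1113] [0.9 0.4 0.6]
0.11 [ 0.0321 -0.      0.1098] [0.6 0.9 0.8]
0.1085 [ 0.0321 -0.      0.1097] [-1.7 -0.7  8.8]
0.107 [ 3.210e-02 -1.000e-04  1.096e-01] [-3.9 -0.  15. ]
held [ 0.0321 -0.      0.1096] [-3.7  1.  15.7]
22.5583
23.425
```

View pics/s5.png

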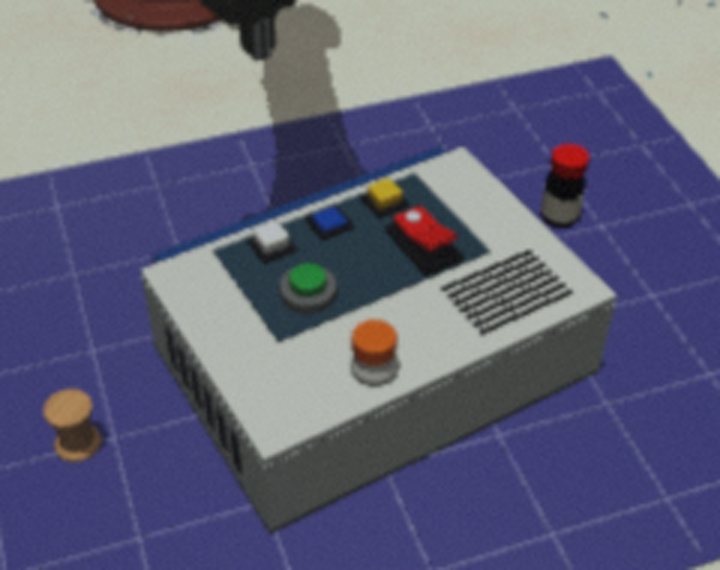

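The blue key is down: the tool stopped at z = 0.1097, and the picture shows it lower than its neighbours. Start should bottom out at z = 0.116. The housing might be as high as that, so I'll check the stop height.

```bash
python3 - <<'E'
from h import *
press(.095,-.055,.126,.108,16)
p,q=tcp([-.09,0,.2]); arm.line_to(p,0.2)
look(6); print(arm.read_time())
E
```

```text
0.1245 [ 0.0953 -0.0551  0.1251] [ 0.1 -0.2  0.8]
0.123 [ 0.095 -0.055  0.123] [-0.7  0.2 -0.9]
0.1215 [ 0.0953 -0.0551  0.1217] [0.2 0.5 1.9]
0.12 [ 0.0953 -0.0551  0.1202] [-0.3  0.   1.6]
0.1185 [ 0.0953 -0.0551  0.1188] [0.7 0.7 3.1]
0.117 [ 0.0953 -0.0551  0.1172] [ 0.2 -0.2  4.3]
0.1155 [ 0.0953 -0.0551  0.1158] [ 0.4 -0.7  5.3]
0.114 [ 0.0953 -0.0551  0.1157] [-1.9  0.2 11.2]
0.1125 [ 0.0953 -0.0551  0.1156] [-3.6 -0.3 16.3]
held [ 0.0954 -0.0551  0.1156] [-3.6 -0.1 16.9]
28.725
29.9417
```

View pics/s6.png

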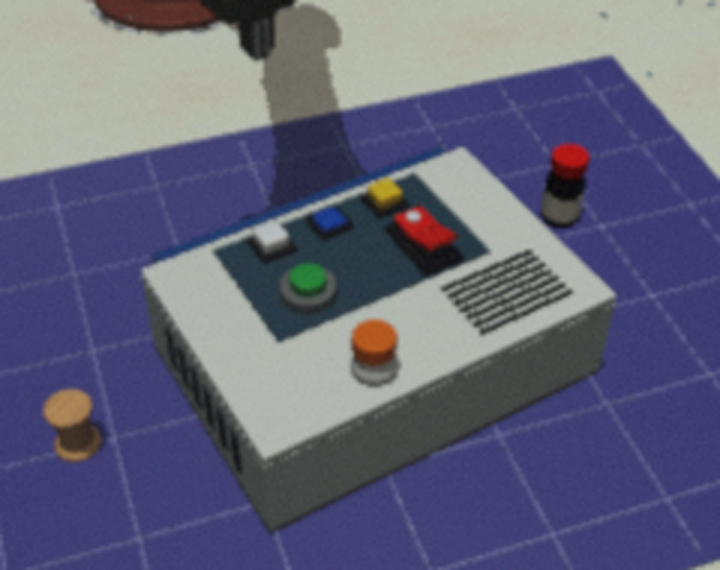

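View pics/t6.png

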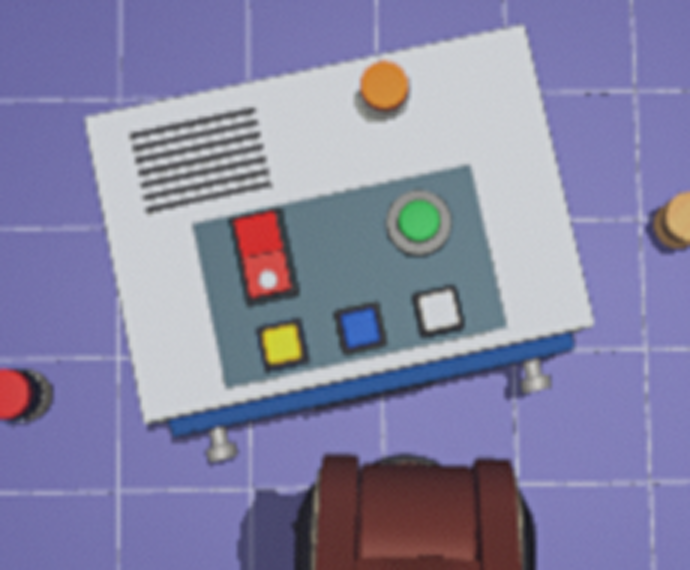

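Start showed its spring ramp to about 5 N, then the stop at z = 0.1157, and it has come up again. Everything is in place, so I'm handing in.

```bash
python3 -c "
from station import *
ticket.finish_job()"
```

```text
the job is handed in; nothing more can be done
```

I pushed the tray home, switched the rocker on, pressed the blue key and pressed start, in that order and with closed fingers. I handed the job in at about 30 s of the 58 s allowed; no verdict is reported.

| Step | Where the fingertip stopped | Expected |
|---|---|---|
| Tray home | 27.4 mm in front of the box's front edge | 27 mm (16 mm pad face plus 11 mm half-finger) |
| Rocker on | 119.6 mm above the table | 120 mm |
| Blue key down | 109.7 mm above the table | 110 mm |
| Start pressed | 115.7 mm above the table, after the spring rose to about 5 N | 116 mm |

The last pictures show the tray home, the rocker on and the blue key down. The yellow and white keys and the start button are up, the bottle, spool and pot have not moved, and the arm is clear of everything. The highest force I read was about 19 N, on the tray.

The box position fitted the top camera to within 1 px. The scene camera was about 1–1.5 px off, roughly 3–4 mm, and the stop heights gave no sign that this mattered. No check failed.

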